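# Load the spice infusers and hold the rack up on its cam

### The job

Set the two steel spice infusers upright into the lifting rack of the small bath, the round one in the round pocket and the square one in the square pocket, each fully down, and let go of them. Then swing the cam lever up to the cam's highest lift, where the lever stands straight up and the rack is at its top, and keep hold of the lever there so the infusers can drain: finish while still holding it.

Things in the scene. Friction and masses are not known exactly. Their poses are not given: they have to be found in the camera images.
- bath: Fixed open steel basin, 150 x 260 mm (x, y), rim 75 mm high; origin: centre of its underside, on the work surface. Cam lever at its -y end, brass stub at +y. Inside, an aluminium lifting rack with two pockets, its top 68 mm above the work surface at rest; at bath y -117 to -158 mm and x within 13 mm a steel bracket rises from the rack to about 140 mm height at rest and hangs on the cam's rod.
- pocket_round (a point): Centre of the floor of the round pocket in the rack (+y end, 55 mm from the bath's middle): 60 mm diameter, 14 mm deep, 3 mm chamfer at its mouth, thin rubber pad on its floor; floor 54 mm above the work surface at rest. Rises with the rack, z is up.
- pocket_square (a point): Centre of the floor of the square pocket (-y end, 55 mm from the bath's middle): 52 x 52 mm, sides along the bath's x and y, 14 mm deep, 3 mm chamfer, thin rubber pad; floor 54 mm above the work surface at rest. Rises with the rack, z is up.
- round_can: Loose round spice infuser, perforated stainless can 54 mm diameter, 70 mm tall, closed, with a small stem and ball on its lid (82 mm overall), about 0.2 kg; origin at the centre of its underside, z up.
- square_can: Loose square spice infuser, perforated stainless can 46 x 46 mm, 70 mm tall, closed, with the same stem and ball (82 mm overall), about 0.2 kg; origin at the centre of its underside, x and y square to its sides, z up.
- cam_lever: The cam lever: eccentric disc with rod, flat steel arm 14 x 8 mm, black knob. Origin on its hinge axis (172 mm from the bath's middle towards bath -y, 80 mm high), z along the arm towards the knob, y along the hinge axis = the bath's y. At rest it leans 1.15 rad from upright to bath -x (robot's side). Straight up is the highest lift; beyond it the rack sinks again. It falls back unless held: 2 to 5 N at the knob.
- knob (a point): Centre of the lever's knob, 125 mm along the lever's z from its origin: a black flat disc, 32 mm diameter, 22 mm thick along the bath's y, both flat faces free to be pinched. 131 mm above the work surface at rest, 205 mm when the lever is upright.
- rack (a joint): Lift of the rack, m: 0 at rest, about 0.021 at the cam's highest point.
Not all that is in view belongs to the job. Leave any purple look-alike of the round_can alone. What is shaped like the square_can but red or turquoise is not meant.

How it is judged (in metres and radians):
On the way, in this order (a step that is already met when the one before it is completed fails the run):
1. both infusers stand fully down in their matching pockets, let go, with the lever still down (horizontal distance between round_can and pocket_round below 0.006 m and z of round_can in the frame of pocket_round between -0.004 and 0.004 m and angle between each of round_can, square_can's own z axis and vertical below 0.08 rad and contact force between each of the arm, the fingers and round_can below 0.3 N and horizontal distance between square_can and pocket_square below 0.006 m and z of square_can in the frame of pocket_square between -0.004 and 0.004 m and contact force between each of the arm, the fingers and square_can below 0.3 N and value of joint rack below 0.006 m), for 0.2 s.
2. the lever is at the cam's highest lift and held by the fingers, the infusers still seated (horizontal distance between round_can and pocket_round below 0.006 m and z of round_can in the frame of pocket_round between -0.004 and 0.004 m and angle between each of round_can, square_can's own z axis and vertical below 0.08 rad and contact force between each of the arm, the fingers and round_can below 0.3 N and horizontal distance between square_can and pocket_square below 0.006 m and z of square_can in the frame of pocket_square between -0.004 and 0.004 m and contact force between each of the arm, the fingers and square_can below 0.3 N and angle between cam_lever's own z axis and vertical below 0.15 rad and value of joint rack above 0.019 m and contact force between the fingers and cam_lever above 1 N), for 0.3 s.
At the end, for the whole second after the job is handed in: Lever still, within 0.15 rad of straight up, rack raised over 19 mm, fingers pressing the lever with over 1 N; each infuser in its own pocket, within 6 mm of its centre and 4 mm of its floor, upright within 0.08 rad, untouched by the robot (all of step 2 and angular speed of cam_lever below 0.1 rad/s); the arm keeps its last pose, push and grip.
It also fails if it takes over 70 s, if anything falls off the work surface, if the arm or the gripper's body presses on something with over 40 N, if the wrist force passes 120 N, or if a joint passes its speed limit or range.

### The arm

A 6-joint arm with a two-finger parallel gripper is mounted at the origin on the work surface. World frame = base frame: x ahead of the robot, y to its left, z up, the work surface at z = 0. Lengths are in mm, angles in degrees, forces in N, time in s.
With the tool pointing down it reaches from about 300 to 850 mm from the base axis. Payload 4.2 kg.
Tool frame: the origin (TCP) lies on the centre line of the jaws, within the pads' length; the fingertips stand 8 mm ahead of it and the grasp point (between the pads) lies 11 mm behind it; z points along the fingers, y is the line along which they close (so a half turn about z gives the same grasp; the last joint's range is limited). The gripper opens to 91 mm and grips with 3 to 60 N. Pads are 32 mm wide; open, the fingers measure 118 mm over their backs; the gripper's body (76 mm by 178 mm) begins 60 mm behind the grasp point.
Start: joints at [-73.51, 18.312, 89.639, -0, 72.044, -1.146], TCP at [174.207, -547.991, 221.976] pointing down, gripper open.
Joint ranges: [-177.97, 177.97], [-48.28, 115.42], [12.27, 149.76], [-77.06, 257.06], [2.81, 150.46], [-146.56, 146.56]. Speed limits (degrees/s): [147.25, 147.25, 180, 180, 180, 180].

### API

Orientations are given as [roll, pitch, yaw] about the fixed x, y, z axes, in that order (R = Rz(yaw) Ry(pitch) Rx(roll)).
In Python, from workcell import telemetry, eyes, ticket gives the robot as it stands. The module is installed in compiled form; this text tells all that it offers.
- The arm moves only by the shell command python3 -m crank 'ROWS' [OPENING] [FORCE]. ROWS is JSON, a list of rows, each an object of numbers: "dx", "dy", "dz": the shift along the world's x, y, z normalised to -1 to 1, where 1 is 80 cm; "yaw": the turn about the world's z normalised to -1 to 1, where 1 is 5 degrees. A call has 1 to 10 rows; each row shifts and turns the commanded pose from where the row before left it; what a row does not reach is not made up. A row lasts 1/8 s, in which the tool goes at most 62.5 mm and 10.7 degrees, less where a joint would pass 70% of its speed; a pose out of reach is approached as far as the arm can. A call with a number of a shift or a turn outside -1 to 1 is refused whole. A call with a gripper value outside its range is refused whole. OPENING is the opening, from 0 (shut) to 1 (fully open), set as the call begins (- or left out, the last holds). The fingers move at their own pace and stop on an object; FORCE is the grip in N (left out, the last holds). Time passes only in rows, so rows that do not move let the fingers close. It gives the time, the measured TCP pose, the force, the opening and the grip force at its end, in the units of the state.
- telemetry.state(): the state, without advancing time (a new reading comes with each control period).
- eyes.grab_frame(name): name is "scene" or "side" or "wrist"; returns the picture (400x640x3 uint8, red, green, blue); there is no depth.
- eyes.calibration(name): a dict with "camera_matrix" (3x3 intrinsics, pixels), "k1" (the pictures are not rectified: a ray, as slopes to the right and down, at radius r is drawn at 1 + k1 r^2 times it, then the intrinsics apply), "world_from_camera" (4x4, takes a point from camera to world coordinates). Camera axes: x right, y down, z forward; pixel columns grow to the right and rows downward; lengths in mm; the calibration is good to about 2 mm. A picture is of the moment at which its call begins: read the wrist's pose just before it. calibration takes no time and is no camera call; for the wrist camera it gives the pose at the moment of the call.
- ticket.job_done(): hands the job in; it is judged then, once.
The state is a dict: "time_s": time; "qpos": joint angles; "qvel": joint speeds; "effort": joint torques, N m; "ee_pos": TCP position; "ee_rot": TCP orientation; "force": force on the tool from outside, world axes, zero at the start; "torque": the same for the moment, N m; "gripper_width": finger opening in mm; "gripper_force": force on a finger pad.
Only numpy, scipy, OpenCV 4.12 (cv2) and the standard library are available. Lean on these libraries where they do the work, as an engineer would, in place of code of your own. Each camera call takes 0.05 s, during which the arm holds its last target. There are 200 camera calls.

## Working session

There is one attempt and no reset: what is moved stays moved. The work goes in short steps, Python scripts to look and compute and a shell command to move; the robot and the scene stay as the last step left them, time stands still between calls to the robot, and variables do not carry over. Pictures are saved under pics/ and viewed, at most 10 in all, crops included, and the job is handed in when it is done.

```bash
mkdir -p pics
cat > h.py <<'E'
import numpy as np, cv2
from workcell import telemetry, eyes, ticket
def grab(n,f=None):
    c=eyes.calibration(n); im=eyes.grab_frame(n)
    if f: cv2.imwrite('pics/'+f,im[:,:,::-1])
    return im,c
def ray(c,u,v):
    K=np.array(c['camera_matrix'],float);T=np.array(c['world_from_camera'],float)
    d=np.array([(u-K[0,2])/K[0,0],(v-K[1,2])/K[1,1]]);p=d.copy()
    for _ in range(20): p=d/(1+c['k1']*(p@p))
    return T[:3,3],T[:3,:3]@np.array([p[0],p[1],1.])
def onz(c,u,v,z):
    o,d=ray(c,u,v); return o+d*(z-o[2])/d[2]
def proj(c,P):
    K=np.array(c['camera_matrix'],float);T=np.array(c['world_from_camera'],float)
    q=T[:3,:3].T@(np.array(P,float)-T[:3,3]);p=q[:2]/q[2];p=p*(1+c['k1']*(p@p))
    return K[0,0]*p[0]+K[0,2],K[1,1]*p[1]+K[1,2]
def two(c1,a,c2,b):
    o1,d1=ray(c1,*a);o2,d2=ray(c2,*b)
    s=np.linalg.lstsq(np.stack([d1,-d2],1),o2-o1,rcond=None)[0]
    p,q=o1+d1*s[0],o2+d2*s[1]; return (p+q)/2,np.linalg.norm(p-q)
E
python3 - <<'E'
from h import *
a,c=grab('scene','scene.png');b,d=grab('side','side.png')
for x in(c,d):print(np.round(x['camera_matrix'],1).tolist(),x['k1'],np.round(x['world_from_camera'],2).tolist())
print(telemetry.state())
E
```

```text
[[380.0, 0.0, 311.6], [0.0, 380.0, 201.1], [0.0, 0.0, 1.0]] -0.07022207325198178 [[-0.83, 0.47, -0.29, 738.25], [0.55, 0.72, -0.42, 397.9], [0.01, -0.51, -0.86, 812.36], [0.0, 0.0, 0.0, 1.0]]
[[361.0, 0.0, 320.1], [0.0, 361.0, 199.6], [0.0, 0.0, 1.0]] -0.07566896040824586 [[1.0, -0.01, 0.05, 462.71], [-0.05, -0.55, 0.84, -754.28], [0.02, -0.84, -0.55, 631.68], [0.0, 0.0, 0.0, 1.0]]
{'time_s': 0.1, 'qpos': array([-7.35108554e+01,  1.83475538e+01,  8.96996698e+01, -3.40480356e-04,
        7.20441992e+01, -1.14484855e+00]), 'qvel': array([-0.01935339, -0.19112808, -0.06009235, -0.01171796, -0.04589575,
        0.08714625]), 'effort': array([ 1.08231565e-03, -4.13331556e+01, -2.32508808e+01,  7.30280019e-02,
        4.22081212e-02, -5.87793988e-05]), 'ee_pos': array([ 174.07109272, -547.55311522,  221.20688213]), 'ee_rot': array([-1.79908589e+02, -1.50296591e-03,  1.76340972e+01]), 'force': array([0.22712916, 0.18204042, 0.12297022]), 'torque': array([-0.05030382,  0.05037083, -0.02342222]), 'gripper_force': 0.0, 'gripper_width': 91.14264037852098}
```

View pics/scene.png

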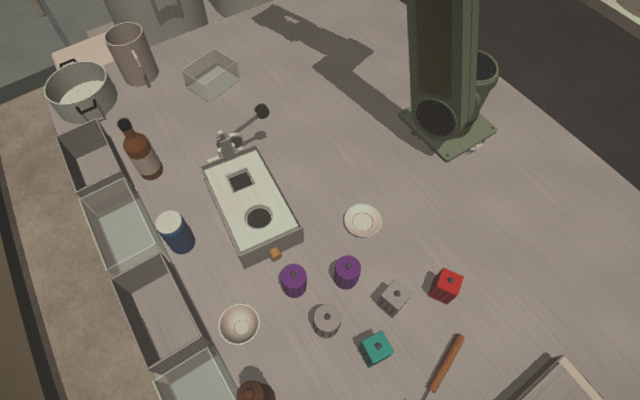

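View pics/side.png

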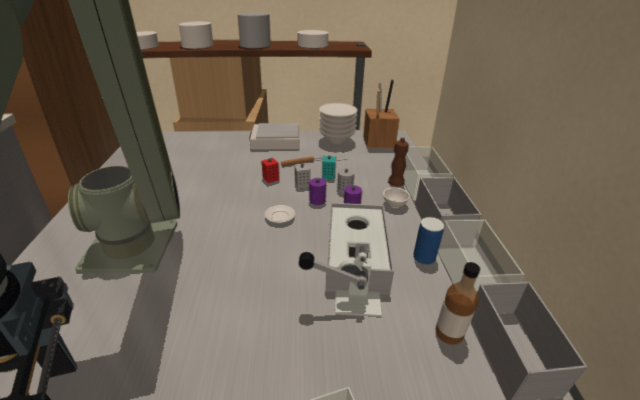

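Scene view: the candidates for the round can are steel (327,320) and purple (293,280) and (347,271). For the square can they are steel (396,295), red (447,286) and turquoise (377,348). The two bare steel ones fit the description. The bath is at about (252,205), round pocket (259,217), square pocket (240,180), knob (262,111). The side view agrees: square steel (302,176), round steel (345,182), knob (307,261). I'll confirm in one crop.

Run:
```python
from h import *
a=cv2.imread('pics/scene.png');b=cv2.imread('pics/side.png')
x=cv2.resize(a[245:370,265:475],None,fx=3.8,fy=3.8,interpolation=2)[:300*2]
l=cv2.resize(a[135:270,190:310],(400,450)[:2] if 0 else (264,297),interpolation=2)
top=cv2.resize(a[250:345,300:420],(400,317),interpolation=2)
m=cv2.resize(b[155:205,285:375],(400,222),interpolation=2)
bt=cv2.resize(a[135:270,195:305],(400,491),interpolation=2)
o=np.zeros((600,800,3),np.uint8);o[:317,:400]=top;o[320:542,:400]=m;o[:491,400:]=bt
cv2.imwrite('pics/crop.png',o)
```

```text
(no output)
```

View pics/crop.png

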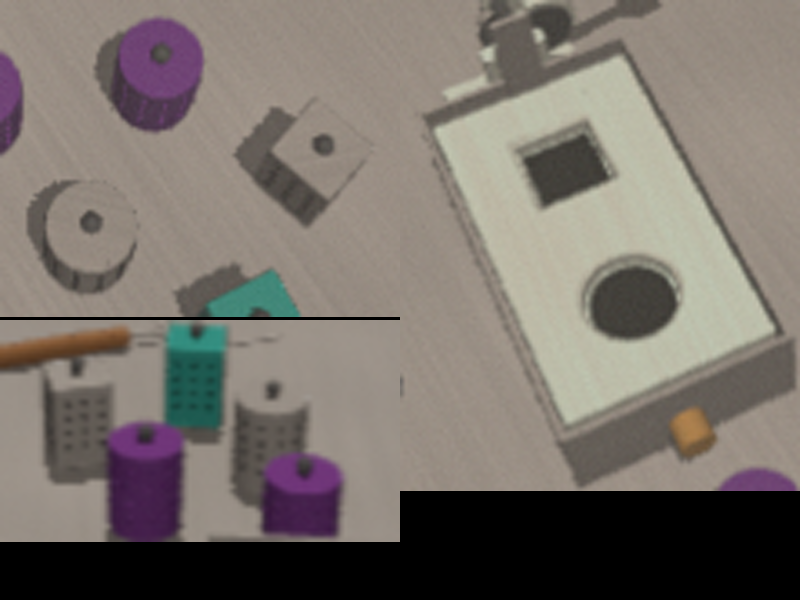

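Crop: the steel round ball is at scene (327.3,316.6), the steel square ball at (396.9,293.5), and both bodies are bare metal, which confirms them. The rack mouths and rim corners are readable too.

Run:
```python
from h import *
c=eyes.calibration('scene');d=eyes.calibration('side')
np.set_printoptions(precision=1,suppress=True)
A=lambda x,y:(300+x/3.333-.35,250+y/3.333-.35)
S=lambda x,y:(285+x/4.444-.4,155+(y-320)/4.444-.4)
B=lambda x,y:(195+(x-400)/3.636-.36,135+y/3.636-.36)
print('round',onz(c,*A(91,222),77),two(c,A(91,222),d,S(272,389)))
print('square',onz(c,*A(323,145),77),two(c,A(323,145),d,S(77,367)))
q=np.array([onz(c,*A(*p),70) for p in[(318,97),(373,148),(325,203),(270,153)]]);print(q,q.mean(0))
P=np.array([onz(c,*B(*p),68) for p in[(515,147),(588,120),(617,178),(545,210)]]);print('psq',P,P.mean(0))
print('prd',onz(c,*B(632,297),68))
R=np.array([onz(c,*B(*p),75) for p in[(425,118),(622,40),(783,335),(562,440)]]);print('rim',R,R.mean(0))
print('knob',two(c,(262,111),d,(307,261)),'stub',onz(c,275,254,45))
```

```text
round [610.8 270.8  77. ] (array([610.2, 270.7,  76. ]), np.float64(0.8771538682613785))
square [470.1 310.1  77. ] (array([468.7, 309.9,  74.6]), np.float64(1.0394154304019154))
[[450.8 284.3  70. ]
 [443.6 327.6  70. ]
 [488.9 337.   70. ]
 [497.2 295.3  70. ]] [470.1 311.   70. ]
psq [[ 620.3 -133.9   68. ]
 [ 570.1 -126.6   68. ]
 [ 576.4  -76.1   68. ]
 [ 626.4  -80.1   68. ]] [ 598.3 -104.2   68. ]
prd [611.1   4.8  68. ]
rim [[ 660.5 -182.3   75. ]
 [ 520.5 -167.6   75. ]
 [ 549.8   80.2   75. ]
 [ 691.8   67.3   75. ]] [605.7 -50.6  75. ]
knob (array([ 472.7, -211. ,  130. ]), np.float64(2.2989526183436837)) stub [623.  93.  45.]
```

```bash
python3 -m crank '[{"dx":0.038,"dy":0.054,"dz":0.0125,"yaw":1},{"dx":0.038,"dy":0.054,"dz":0.0125,"yaw":1},{"dx":0.038,"dy":0.054,"dz":0.0125,"yaw":1},{"dx":0.038,"dy":0.054,"dz":0.0125,"yaw":1},{"dx":0.038,"dy":0.054,"dz":0.0125,"yaw":1},{"dx":0.038,"dy":0.054,"dz":0.0125,"yaw":1},{"dx":0.038,"dy":0.054,"dz":0.0125,"yaw":1},{"dx":0.038,"dy":0.054,"dz":0.0125,"yaw":1}]' 1 20
python3 -m crank '[{"dx":0.012,"dy":0.06,"yaw":1},{"dx":0.012,"dy":0.06,"yaw":1},{"dx":0.012,"dy":0.06,"yaw":1},{"dx":0.012,"dy":0.06,"yaw":1},{"dx":0.012,"dy":0.06,"yaw":1},{"dx":0.012,"dy":0.06,"yaw":1},{"dx":0.012,"dy":0.06,"yaw":1},{"dx":0.012,"dy":0.06,"yaw":1},{"dx":0.012,"dy":0.06,"yaw":0.8},{"dx":0.0,"dy":0.0}]'
python3 - <<'E'
from h import *
np.set_printoptions(precision=1,suppress=True)
c=eyes.calibration('scene')
for n,p in dict(red=(447,279),turq=(378,346),pur1=(293,274),pur2=(348,266)).items(): print(n,onz(c,*p,77))
a,w=grab('wrist','w1.png');print(np.array(w['world_from_camera']),w['camera_matrix'],w['k1'])
for P in[(610,271,77),(470,310,77)]:print(proj(w,P))
E
```

```text
time_s: 1.1
ee_pos: [418.0, -200.8, 302.1]
ee_rot: [-180.0, 0.0, 57.8]
force: [1.0, -0.2, -0.6]
gripper_width: 91.0
gripper_force: 0.0
red [365.4 345.3  77. ]
turq [563.3 368.8  77. ]
pur1 [619.8 163.   77. ]
pur2 [516.7 210.6  77. ]
[[   0.8   -0.5   -0.1  457.3]
 [  -0.5   -0.8   -0.2 -137.4]
 [  -0.     0.3   -1.   466.7]
 [   0.     0.     0.     1. ]] [[299.6   0.  318.6]
 [  0.  299.6 195.8]
 [  0.    0.    1. ]] -9.020381868385556e-05
(np.float64(217.82055599763916), np.float64(-393.231833806785))
(np.float64(69.27120018272043), np.float64(-325.22731324964417))validation failed for argument at $[0]...
```

View pics/w1.png

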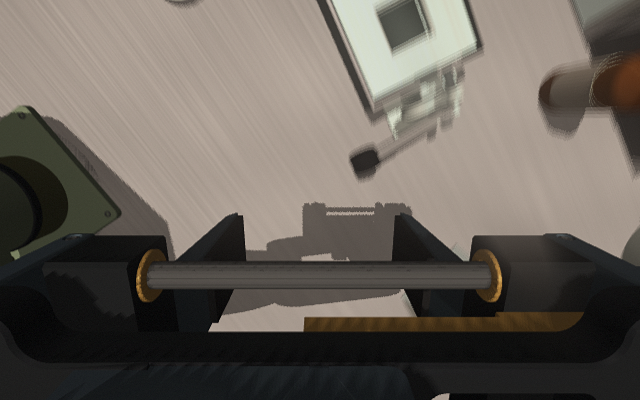

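The wrist view shows the bath's square pocket (400,25) and the knob (365,160). The camera looks ahead along tool +x. The second call was refused, probably because a key was missing, so I'll give all four.

```bash
python3 -m crank '[{"dx":0.0156,"dy":0.043,"dz":0,"yaw":0.97},{"dx":0.0156,"dy":0.043,"dz":0,"yaw":0.97},{"dx":0.0156,"dy":0.043,"dz":0,"yaw":0.97},{"dx":0.0156,"dy":0.043,"dz":0,"yaw":0.97},{"dx":0.0156,"dy":0.043,"dz":0,"yaw":0.97},{"dx":0.0156,"dy":0.043,"dz":0,"yaw":0.97},{"dx":0.0156,"dy":0.043,"dz":0,"yaw":0.97},{"dx":0.0156,"dy":0.043,"dz":0,"yaw":0.97},{"dx":0.0156,"dy":0.043,"dz":0,"yaw":0.97},{"dx":0,"dy":0,"dz":0,"yaw":0}]'
python3 - <<'E'
from h import *
a,w=grab('wrist','w2.png')
for P in[(610,271,77),(470,310,77)]:print(proj(w,P))
E
```

```text
time_s: 2.4
ee_pos: [530.0, 108.8, 301.0]
ee_rot: [-179.9, -0.0, 101.4]
force: [-0.0, -0.4, -0.9]
gripper_width: 91.2
gripper_force: 0.0
(np.float64(412.4741334079405), np.float64(53.945225751945145))
(np.float64(302.87306362281333), np.float64(-9.540347408829916))
```

View pics/w2.png

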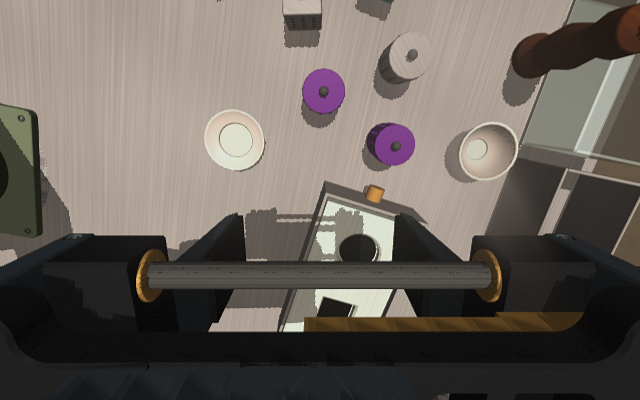

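The wrist view shows the round steel can's ball at (412,54), matching its prediction, and the square steel can's front face at (302,10). I'll move closer and measure the ball of the square can.

```bash
python3 -m crank '[{"dx":-0.025,"dy":0.038,"dz":0,"yaw":0},{"dx":-0.025,"dy":0.038,"dz":0,"yaw":0},{"dx":-0.025,"dy":0.038,"dz":0,"yaw":0},{"dx":0,"dy":0,"dz":0,"yaw":0}]'
cat >> h.py <<'E'
def balls(w,a,Ps,r=16,z=76):
    g=cv2.cvtColor(a,cv2.COLOR_RGB2GRAY)
    for P in Ps:
        u,v=map(int,np.round(proj(w,P)));u0,v0=max(u-r,0),max(v-r,0)
        s=g[v0:v+r,u0:u+r]; t=(np.median(s)+s.min())/2
        n,l,st,ce=cv2.connectedComponentsWithStats((s<t).astype(np.uint8))
        for i in range(1,n):
            if st[i,4]>12:
                p=ce[i]+[u0,v0];print('pred',(u,v),'blob',p.round(1),st[i,2:].tolist(),onz(w,*p,z).round(1))
E
python3 - <<'E'
from h import *
a,w=grab('wrist','w3.png')
balls(w,a,[(610,271,76),(470,310,76)])
P=[(470,310,70)]
u,v=map(int,proj(w,P[0]))
g=cv2.cvtColor(a,cv2.COLOR_RGB2GRAY)[max(v-45,0):v+50,u-45:u+45]
L=cv2.HoughLinesP(cv2.Canny(g,30,80),1,np.pi/360,14,minLineLength=16,maxLineGap=3)
for l in L[:,0][:14]:
    l=l+np.array([u-45,max(v-45,0)]*2);A=onz(w,*l[:2],70);B=onz(w,*l[2:],70);print(A[:2].round(1),B[:2].round(1),np.degrees(np.arctan2(*(B-A)[1::-1])).round(1))
E
```

```text
time_s: 2.95
ee_pos: [468.4, 198.5, 302.1]
ee_rot: [-180.0, 0.0, 101.4]
force: [-0.5, -0.4, 0.0]
gripper_width: 91.6
gripper_force: 0.0
pred (438, 139) blob [437.9 139.7] [12, 10, 86] [609.7 270.   76. ]
pred (338, 84) blob [336.8  85. ] [10, 13, 89] [468.1 309.   76. ]
[494.5 291.7] [483.6 338.5] 103.2
[450.8 284.2] [489.3 291.9] 11.4
[451.6 280.6] [442.5 325.6] 101.4
[443.  329.2] [482.4 338.3] 13.0
[496.5 294.6] [486.3 337.9] 103.3
[440.1 325.1] [460.3 330.4] 14.5
[442.7 305.6] [439.9 326.3] 97.8
[461.2 265. ] [487.4 271.5] 14.0
```

```bash
python3 -m crank '[{"dx":0,"dy":0.069,"dz":0,"yaw":0.24},{"dx":0,"dy":0.07,"dz":0,"yaw":0},{"dx":0,"dy":0,"dz":-0.077,"yaw":0},{"dx":0,"dy":0,"dz":-0.077,"yaw":0},{"dx":0,"dy":0,"dz":-0.077,"yaw":0},{"dx":0,"dy":0,"dz":0,"yaw":0}]' 0.85
```

```text
time_s: 3.75
ee_pos: [467.5, 306.3, 113.0]
ee_rot: [-179.4, 0.2, 102.4]
force: [0.5, 0.7, 1.0]
gripper_width: 77.5
gripper_force: 0.0
```

```bash
python3 -m crank '[{"dx":0,"dy":0.002,"dz":-0.045,"yaw":0},{"dx":0,"dy":0,"dz":-0.04,"yaw":0},{"dx":0,"dy":0,"dz":0,"yaw":0},{"dx":0,"dy":0,"dz":0,"yaw":0}]'
python3 -m crank '[{"dx":0,"dy":0,"dz":0,"yaw":0},{"dx":0,"dy":0,"dz":0,"yaw":0},{"dx":0,"dy":0,"dz":0,"yaw":0},{"dx":0,"dy":0,"dz":0,"yaw":0}]' 0 20
```

```text
time_s: 4.25
ee_pos: [471.9, 311.9, 51.9]
ee_rot: [179.7, -0.1, 102.4]
force: [0.2, 0.0, 0.2]
gripper_width: 77.5
gripper_force: 0.0
time_s: 4.75
ee_pos: [469.6, 311.2, 49.5]
ee_rot: [-180.0, -0.0, 102.5]
force: [-1.0, -0.6, 3.3]
gripper_width: 45.7
gripper_force: 20.0
```

```bash
python3 -m crank '[{"dx":0,"dy":0,"dz":0.03,"yaw":0},{"dx":0,"dy":0,"dz":0.07,"yaw":0},{"dx":0,"dy":0,"dz":0.075,"yaw":0},{"dx":0,"dy":0,"dz":0.075,"yaw":0},{"dx":0,"dy":0,"dz":0.07,"yaw":0},{"dx":0,"dy":0,"dz":0,"yaw":0}]'
python3 -m crank '[{"dx":0.015,"dy":-0.0726,"dz":0,"yaw":-0.382},{"dx":0.015,"dy":-0.0726,"dz":0,"yaw":-0.382},{"dx":0.015,"dy":-0.0726,"dz":0,"yaw":-0.382},{"dx":0.015,"dy":-0.0726,"dz":0,"yaw":-0.382},{"dx":0.015,"dy":-0.0726,"dz":0,"yaw":-0.382},{"dx":0.015,"dy":-0.0726,"dz":0,"yaw":-0.382},{"dx":0.015,"dy":-0.0726,"dz":0,"yaw":-0.382},{"dx":0.015,"dy":-0.0726,"dz":0,"yaw":-0.382},{"dx":0.015,"dy":-0.0726,"dz":0,"yaw":-0.382},{"dx":0.015,"dy":-0.0726,"dz":0,"yaw":-0.382}]'
python3 -m crank '[{"dx":0,"dy":0,"dz":0,"yaw":0},{"dx":0,"dy":0,"dz":0,"yaw":0}]'
python3 - <<'E'
from h import *
a,w=grab('wrist','w4.png')
for P in[(598.3,-104.2,68),(611,4.8,68)]:print(proj(w,P))
E
```

```text
time_s: 5.5
ee_pos: [471.4, 312.3, 310.0]
ee_rot: [179.4, -0.2, 102.5]
force: [-0.3, 0.4, -2.0]
gripper_width: 45.9
gripper_force: 20.0
time_s: 6.75
ee_pos: [589.3, -271.2, 302.7]
ee_rot: [-179.8, -0.1, 83.3]
force: [2.2, -0.5, -2.1]
gripper_width: 45.9
gripper_force: 20.0
time_s: 7.0
ee_pos: [589.1, -269.1, 303.1]
ee_rot: [-179.8, -0.1, 83.4]
force: [0.1, 0.3, -1.2]
gripper_width: 45.8
gripper_force: 20.0
(np.float64(311.8160478108416), np.float64(36.21256753278419))
(np.float64(311.252692768936), np.float64(-72.93424024689489))
```

View pics/w4.png

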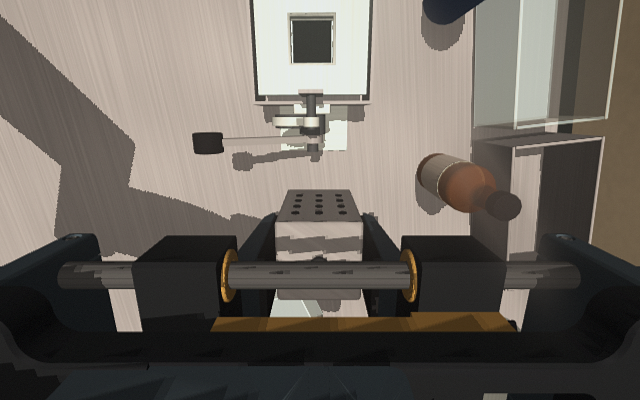

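Wrist view: the bath stands square to the image, square pocket mouth about (288..335, 12..65), knob about (208,143). The held can hangs straight at (318,230). I'll measure the pocket and knob.

Run:
```python
from h import *
a=cv2.imread('pics/w4.png');w=eyes.calibration('wrist')
g=cv2.cvtColor(a,cv2.COLOR_BGR2GRAY)
print('row38',g[38,280:345].tolist());print('col312',g[5:75,312].tolist())
m=(g[2:90,262:362]<120).astype(np.uint8)
n,l,st,ce=cv2.connectedComponentsWithStats(m);i=1+st[1:,4].argmax()
cs=cv2.findContours((l==i).astype(np.uint8),0,2)[0][0]
x,y,W,H=cv2.boundingRect(cs);print('dark',x+262,y+2,W,H,cv2.minAreaRect(cs)[2])
k=(g[125:160,188:228]<60).astype(np.uint8)
n,l,st,ce=cv2.connectedComponentsWithStats(k);i=1+st[1:,4].argmax();p=ce[i]+[188,125]
print('knob',p,st[i],onz(w,*p,131).round(1))
b=(g>170).astype(np.uint8)
for r in(20,50,85):
    xs=np.where(b[r,240:390])[0]+240;print(r,xs.min(),xs.max(),onz(w,xs.min(),r,68).round(1),onz(w,xs.max(),r,68).round(1))
```

```text
row38 [234, 234, 233, 233, 234, 233, 234, 234, 211, 199, 126, 206, 206, 72, 58, 60, 61, 61, 62, 63, 64, 62, 62, 63, 60, 61, 61, 64, 62, 62, 60, 62, 62, 61, 62, 62, 60, 63, 62, 61, 63, 62, 62, 63, 64, 63, 62, 62, 62, 60, 50, 195, 242, 179, 195, 192, 235, 234, 234, 233, 233, 232, 233, 233, 233]
col312 [234, 233, 233, 233, 233, 234, 236, 197, 166, 165, 157, 105, 83, 109, 151, 102, 60, 60, 63, 63, 64, 63, 65, 63, 64, 62, 63, 63, 64, 65, 62, 64, 64, 62, 61, 62, 62, 62, 63, 63, 63, 62, 62, 63, 62, 62, 61, 62, 60, 63, 62, 61, 63, 63, 60, 62, 56, 98, 211, 225, 231, 234, 234, 234, 235, 234, 234, 234, 234, 234]
dark 292 20 40 43 90.0
knob [207.51252087 142.84474124] [  5   8  31  21 599] [ 469.8 -211.3  131. ]
20 240 389 [515.4 -76.3  68. ] [692.1 -96.8  68. ]
50 240 389 [ 509.4 -108.6   68. ] [ 690.4 -129.6   68. ]
85 240 389 [ 502.  -148.4   68. ] [ 688.3 -169.9   68. ]
```

Run:
```python
from h import *
w=eyes.calibration('wrist')
A=onz(w,311.5,11.7,68);B=onz(w,311.5,64,68);L=onz(w,287.7,38,68);R=onz(w,335.7,38,68)
print(A,B,B-A,np.linalg.norm(B-A),L,R,np.linalg.norm(R-L),np.degrees(np.arctan2(*(R-L)[1::-1])),(L+R+0)/2,(A+B)/2)
print(np.degrees(np.arctan2(*(onz(w,336,64,68)-onz(w,288,64,68))[1::-1])),telemetry.state()['ee_pos'],telemetry.state()['ee_rot'])
a=cv2.imread('pics/w4.png');g=cv2.cvtColor(a,cv2.COLOR_BGR2GRAY).astype(int)
for r in(5,30,60,85):
    l=250+np.where(g[r,250:275]>200)[0].min();q=350+np.where(g[r,350:372]>200)[0].max();print(r,l,q,onz(w,(l+q)/2,r,68)[:2])
```

```text
[601.32594697 -77.41200577  68.        ] [ 594.39849946 -134.41152709   68.        ] [ -6.92744751 -56.99952132   0.        ] 57.418942516186725 [ 569.26875374 -102.16077929   68.        ] [ 627.02992309 -108.85266793   68.        ] 58.14751979372196 -6.60850922077728 [ 598.14933841 -105.50672361   68.        ] [ 597.86222322 -105.91176643   68.        ]
-6.596398457031673 [ 589.24431223 -268.51361639  303.80032411] [-1.79855055e+02 -8.35932240e-02  8.34271996e+01]
5 254 368 [601.58642787 -70.37734828]
30 250 367 [595.38024331 -96.40206659]
60 257 366 [ 594.9491436  -129.88080275]
85 258 366 [ 592.0727877  -158.76387354]
```

```bash
python3 -m crank '[{"dx":0.004,"dy":0.068,"dz":0,"yaw":0},{"dx":0.004,"dy":0.068,"dz":0,"yaw":0},{"dx":0.0035,"dy":0.069,"dz":0,"yaw":0},{"dx":0,"dy":0,"dz":-0.074,"yaw":0},{"dx":0,"dy":0,"dz":-0.074,"yaw":0},{"dx":0,"dy":0,"dz":-0.074,"yaw":0},{"dx":0,"dy":0,"dz":0,"yaw":0},{"dx":0,"dy":0,"dz":0,"yaw":0}]'
```

```text
time_s: 8.05
ee_pos: [600.5, -105.1, 130.1]
ee_rot: [179.8, 0.0, 83.4]
force: [0.2, -1.0, -0.7]
gripper_width: 45.7
gripper_force: 20.0
```

```bash
for i in 1 2 3; do python3 -m crank '[{"dx":0,"dy":0,"dz":0,"yaw":0}]' | sed -n 2p; done
```

```text
ee_pos: [600.9, -105.7, 130.9]
ee_pos: [600.0, -105.8, 129.8]
ee_pos: [599.4, -105.7, 128.7]
```

```bash
python3 -m crank '[{"dx":-0.0015,"dy":0.001,"dz":-0.01,"yaw":0},{"dx":0,"dy":0,"dz":-0.01,"yaw":0},{"dx":0,"dy":0,"dz":0,"yaw":0},{"dx":0,"dy":0,"dz":0,"yaw":0}]'
python3 -m crank '[{"dx":0,"dy":0,"dz":-0.006,"yaw":0},{"dx":0,"dy":0,"dz":-0.005,"yaw":0},{"dx":0,"dy":0,"dz":-0.002,"yaw":0},{"dx":0,"dy":0,"dz":0,"yaw":0},{"dx":0,"dy":0,"dz":0,"yaw":0}]'
```

```text
time_s: 8.93
ee_pos: [597.8, -104.8, 111.4]
ee_rot: [-180.0, -0.0, 83.4]
force: [0.9, 0.2, -1.4]
gripper_width: 46.2
gripper_force: 20.0
time_s: 9.55
ee_pos: [597.8, -104.8, 103.2]
ee_rot: [179.9, 0.0, 83.4]
force: [-2.9, 1.3, 9.4]
gripper_width: 46.1
gripper_force: 20.0
```

```bash
python3 -m crank '[{"dx":0,"dy":0,"dz":0,"yaw":0},{"dx":0,"dy":0,"dz":0,"yaw":0},{"dx":0,"dy":0,"dz":0,"yaw":0},{"dx":0,"dy":0,"dz":0.04,"yaw":0},{"dx":0,"dy":0,"dz":0.07,"yaw":0},{"dx":0,"dy":0,"dz":0.07,"yaw":0},{"dx":0,"dy":0,"dz":0.06,"yaw":0}]' 0.85
python3 -m crank '[{"dx":0.002,"dy":0.076,"dz":0,"yaw":0},{"dx":0.002,"dy":0.076,"dz":0,"yaw":0},{"dx":0.002,"dy":0.076,"dz":0,"yaw":0},{"dx":0.002,"dy":0.076,"dz":0,"yaw":0},{"dx":0.002,"dy":0.076,"dz":0,"yaw":0},{"dx":0.002,"dy":0.076,"dz":0,"yaw":0},{"dx":0.003,"dy":0.013,"dz":-0.07,"yaw":0},{"dx":0,"dy":0,"dz":-0.07,"yaw":0},{"dx":0,"dy":0,"dz":-0.05,"yaw":0},{"dx":0,"dy":0,"dz":0,"yaw":0}]'
python3 -m crank '[{"dx":0,"dy":0,"dz":0,"yaw":0},{"dx":0,"dy":0,"dz":0,"yaw":0}]'
python3 - <<'E'
from h import *
c=eyes.calibration('scene')
a,c=grab('scene','s2.png')
P=[(598,-105.5,130)];balls(c,a,P,10,130)
u,v=map(int,proj(c,P[0]))
cv2.imwrite('pics/s2c.png',cv2.resize(a[v-40:v+60,u-50:u+75,::-1],None,fx=4,fy=4,interpolation=2))
E
```

```text
time_s: 10.42
ee_pos: [597.9, -104.8, 295.3]
ee_rot: [179.9, 0.0, 83.4]
force: [0.0, -0.6, 0.2]
gripper_width: 77.3
gripper_force: 0.0
time_s: 11.68
ee_pos: [607.5, 269.6, 137.3]
ee_rot: [-179.6, 0.2, 83.4]
force: [0.4, -0.4, 0.6]
gripper_width: 77.4
gripper_force: 0.0
time_s: 11.92
ee_pos: [611.1, 270.9, 143.8]
ee_rot: [179.8, -0.1, 83.4]
force: [-0.1, 1.1, 0.1]
gripper_width: 77.9
gripper_force: 0.0
pred (236, 164) blob [231.5 155.9] [17, 7, 64] [ 596.4 -129.8  130. ]
pred (236, 164) blob [236.1 163.9] [5, 5, 22] [ 598.2 -104.4  130. ]
```

View pics/s2c.png

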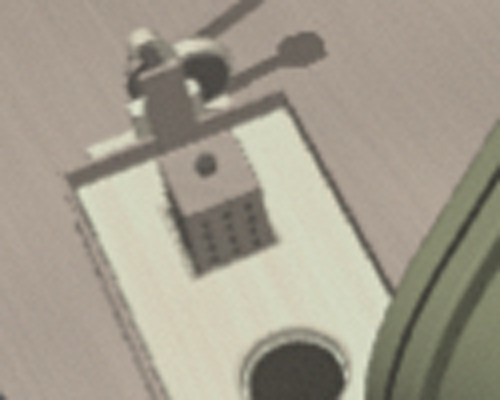

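The crop shows the square can standing upright in its pocket, ball at scene (236.1,163.9), which is within about 1 mm of the pocket centre and at seated height. Next, the round can.

```bash
python3 -m crank '[{"dx":0,"dy":0,"dz":-0.06,"yaw":0},{"dx":0,"dy":0,"dz":-0.056,"yaw":0},{"dx":0,"dy":0,"dz":0,"yaw":0},{"dx":0,"dy":0,"dz":0,"yaw":0},{"dx":0,"dy":0,"dz":0,"yaw":0}]'
python3 -m crank '[{"dx":0,"dy":0,"dz":0,"yaw":0},{"dx":0,"dy":0,"dz":0,"yaw":0},{"dx":0,"dy":0,"dz":0,"yaw":0},{"dx":0,"dy":0,"dz":0,"yaw":0}]' 0 20
```

```text
time_s: 12.6
ee_pos: [611.4, 271.1, 51.2]
ee_rot: [179.7, -0.1, 83.4]
force: [-0.5, 0.2, -0.1]
gripper_width: 77.5
gripper_force: 0.0
time_s: 13.1
ee_pos: [610.0, 270.5, 48.8]
ee_rot: [180.0, -0.0, 83.4]
force: [0.2, 0.3, 3.3]
gripper_width: 53.5
gripper_force: 20.0
```

```bash
python3 -m crank '[{"dx":0,"dy":0,"dz":0.04,"yaw":0},{"dx":0,"dy":0,"dz":0.07,"yaw":0},{"dx":0,"dy":0,"dz":0.04,"yaw":0},{"dx":0,"dy":-0.067,"dz":0,"yaw":0},{"dx":0,"dy":-0.067,"dz":0,"yaw":0},{"dx":0,"dy":-0.067,"dz":0,"yaw":0},{"dx":0,"dy":-0.067,"dz":0,"yaw":0},{"dx":0.001,"dy":-0.0655,"dz":0,"yaw":0},{"dx":0,"dy":0,"dz":0,"yaw":0},{"dx":0,"dy":0,"dz":0,"yaw":0}]'
python3 -m crank '[{"dx":0,"dy":0,"dz":-0.035,"yaw":0},{"dx":0,"dy":0,"dz":-0.035,"yaw":0},{"dx":0,"dy":0,"dz":0,"yaw":0},{"dx":0,"dy":0,"dz":0,"yaw":0},{"dx":0,"dy":0,"dz":0,"yaw":0}]'
```

```text
time_s: 14.35
ee_pos: [610.2, 3.9, 167.9]
ee_rot: [-179.9, -0.0, 83.3]
force: [-0.2, 1.0, -2.2]
gripper_width: 53.6
gripper_force: 20.0
time_s: 14.98
ee_pos: [610.6, 4.6, 112.7]
ee_rot: [180.0, -0.0, 83.4]
force: [0.1, 0.1, -2.0]
gripper_width: 53.8
gripper_force: 20.0
```

```bash
python3 -m crank '[{"dx":0,"dy":0,"dz":-0.006,"yaw":0},{"dx":0,"dy":0,"dz":-0.005,"yaw":0},{"dx":0,"dy":0,"dz":-0.002,"yaw":0},{"dx":0,"dy":0,"dz":0,"yaw":0},{"dx":0,"dy":0,"dz":0,"yaw":0}]'
```

```text
time_s: 15.6
ee_pos: [611.1, 1.4, 105.6]
ee_rot: [179.8, 0.2, 83.4]
force: [-5.1, -6.1, 15.5]
gripper_width: 53.8
gripper_force: 20.0
```

```bash
for i in 1 2 3; do python3 -m crank '[{"dx":0,"dy":0,"dz":0,"yaw":0},{"dx":0,"dy":0,"dz":0,"yaw":0}]' | sed -n '2p;4p'; done
```

```text
ee_pos: [611.1, 1.4, 105.6]
force: [-4.8, -6.2, 15.4]
ee_pos: [611.1, 1.4, 105.6]
force: [-3.8, -5.9, 15.4]
ee_pos: [611.1, 1.4, 105.6]
force: [-5.1, -7.1, 16.1]
```

```bash
python3 -m crank '[{"dx":-0.002,"dy":-0.004,"dz":0.002,"yaw":0},{"dx":0,"dy":0,"dz":0,"yaw":0},{"dx":0,"dy":0,"dz":0,"yaw":0},{"dx":0,"dy":0,"dz":0,"yaw":0}]'
python3 - <<'E'
from h import *
a,c=grab('scene','s3.png')
u,v=map(int,proj(c,(611,3,100)))
cv2.imwrite('pics/s3c.png',cv2.resize(a[v-60:v+60,u-60:u+80,::-1],None,fx=4,fy=4,interpolation=2))
E
```

```text
time_s: 16.85
ee_pos: [609.1, 0.2, 103.3]
ee_rot: [180.0, 0.0, 83.4]
force: [1.0, -1.5, -1.1]
gripper_width: 53.6
gripper_force: 20.0
```

View pics/s3c.png

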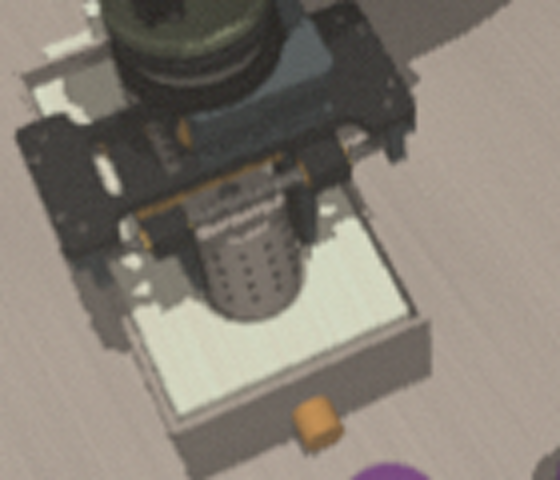

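The round can is in its pocket opening, upright between the fingers, and the side load is gone. I'll press it down lightly and release.

```bash
python3 -m crank '[{"dx":0,"dy":0,"dz":-0.003,"yaw":0},{"dx":0,"dy":0,"dz":-0.002,"yaw":0},{"dx":0,"dy":0,"dz":0,"yaw":0},{"dx":0,"dy":0,"dz":0,"yaw":0}]'
```

```text
time_s: 17.4
ee_pos: [609.2, 0.5, 100.6]
ee_rot: [179.9, 0.0, 83.4]
force: [-1.3, -1.8, 5.9]
gripper_width: 53.8
gripper_force: 20.0
```

```bash
python3 -m crank '[{"dx":0,"dy":0,"dz":0.001,"yaw":0},{"dx":0,"dy":0,"dz":0,"yaw":0},{"dx":0,"dy":0,"dz":0,"yaw":0},{"dx":0,"dy":0,"dz":0,"yaw":0},{"dx":0,"dy":0,"dz":0.04,"yaw":0},{"dx":0,"dy":0,"dz":0.07,"yaw":0},{"dx":0,"dy":0,"dz":0.07,"yaw":0},{"dx":0,"dy":0,"dz":0.06,"yaw":0}]' 0.85
python3 -m crank '[{"dx":-0.0174,"dy":-0.026,"dz":0,"yaw":-1},{"dx":-0.0174,"dy":-0.026,"dz":0,"yaw":-1},{"dx":-0.0174,"dy":-0.026,"dz":0,"yaw":-1},{"dx":-0.0174,"dy":-0.026,"dz":0,"yaw":-1},{"dx":-0.0174,"dy":-0.026,"dz":0,"yaw":-1},{"dx":-0.0174,"dy":-0.026,"dz":0,"yaw":-1},{"dx":-0.0174,"dy":-0.026,"dz":0,"yaw":-1},{"dx":-0.0174,"dy":-0.026,"dz":0,"yaw":-1},{"dx":-0.0174,"dy":-0.026,"dz":0,"yaw":-1},{"dx":-0.0174,"dy":-0.026,"dz":0,"yaw":-1}]'
python3 -m crank '[{"dx":0,"dy":0,"dz":0,"yaw":-1},{"dx":0,"dy":0,"dz":0,"yaw":-1},{"dx":0,"dy":0,"dz":0,"yaw":-1},{"dx":0,"dy":0,"dz":0,"yaw":-1},{"dx":0,"dy":0,"dz":0,"yaw":-1},{"dx":0,"dy":0,"dz":0,"yaw":-1},{"dx":0,"dy":0,"dz":0,"yaw":-1},{"dx":0,"dy":0,"dz":0,"yaw":-1},{"dx":0,"dy":0,"dz":0,"yaw":0},{"dx":0,"dy":0,"dz":0,"yaw":0}]' 0.45
python3 - <<'E'
from h import *
a,c=grab('scene','s4.png');b,d=grab('side','d4.png')
for P in[(598,-105.5,130),(610,2,130)]:
    balls(c,a,[P],10,130);balls(d,b,[P],10,130)
    print()
u,v=map(int,proj(c,(605,-50,100)));u2,v2=map(int,proj(d,(605,-50,110)))
o=np.hstack([cv2.resize(x,(400,480),interpolation=2) for x in(a[v-70:v+62,u-50:u+60],b[v2-60:v2+60,u2-50:u2+50])])
cv2.imwrite('pics/s4c.png',o[:,:,::-1])
E
```

```text
time_s: 18.4
ee_pos: [609.0, 0.5, 294.7]
ee_rot: [179.9, -0.0, 83.4]
force: [0.4, 0.3, -0.6]
gripper_width: 77.3
gripper_force: 0.0
time_s: 19.65
ee_pos: [469.1, -208.1, 292.3]
ee_rot: [-180.0, -0.0, 33.2]
force: [0.3, 0.4, -1.8]
gripper_width: 77.5
gripper_force: 0.0
time_s: 20.9
ee_pos: [469.7, -207.5, 292.3]
ee_rot: [-180.0, 0.0, -6.5]
force: [-0.3, -0.3, -0.1]
gripper_width: 40.7
gripper_force: 0.0
pred (236, 164) blob [231.6 155.9] [17, 7, 65] [ 596.4 -129.7  130. ]
pred (236, 164) blob [236.1 163.9] [5, 5, 22] [ 598.2 -104.4  130. ]
pred (360, 228) blob [352.7 220.2] [7, 6, 35] [584.2 -75.3 130. ]
pred (360, 228) blob [363.2 220.8] [9, 7, 44] [608.8 -78.1 130. ]
pred (360, 228) blob [359.9 228.8] [5, 5, 16] [ 596.4 -108.5  130. ]

pred (255, 201) blob [255.6 202.3] [6, 6, 29] [610.3   5.4 130. ]
pred (359, 202) blob [354.3 194.8] [13, 9, 83] [602.8  35.9 130. ]
pred (359, 202) blob [358.4 202.2] [4, 4, 13] [608.4   0.8 130. ]
pred (359, 202) blob [350.1 209.6] [4, 5, 14] [583.5 -31.3 130. ]
```

View pics/s4c.png

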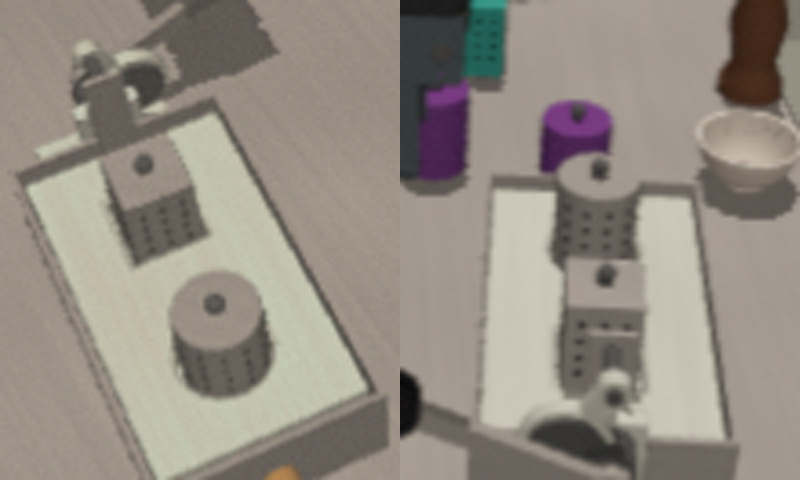

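Both cans stand upright in their pockets. The balls' separation (12,110) matches the pocket spacing in both views, so they are seated equally. Next I descend on the knob.

```bash
python3 -m crank '[{"dx":0.0015,"dy":-0.002,"dz":-0.06,"yaw":0},{"dx":0,"dy":0,"dz":-0.06,"yaw":0},{"dx":0,"dy":0,"dz":-0.06,"yaw":0},{"dx":0,"dy":0,"dz":-0.02,"yaw":0},{"dx":0,"dy":0,"dz":0,"yaw":0},{"dx":0,"dy":0,"dz":0,"yaw":0},{"dx":0,"dy":0,"dz":0,"yaw":0}]'
```

```text
time_s: 21.88
ee_pos: [471.7, -209.5, 133.6]
ee_rot: [179.9, -0.1, -6.6]
force: [-1.0, 0.3, -0.1]
gripper_width: 41.4
gripper_force: 0.0
```

```bash
python3 -m crank '[{"dx":0,"dy":0,"dz":0,"yaw":0},{"dx":0,"dy":0,"dz":0,"yaw":0}]'
```

```text
time_s: 22.12
ee_pos: [471.1, -209.3, 132.8]
ee_rot: [180.0, -0.0, -6.6]
force: [0.6, -0.4, -0.7]
gripper_width: 41.1
gripper_force: 0.0
```

```bash
python3 -m crank '[{"dx":0,"dy":0,"dz":-0.014,"yaw":0},{"dx":0,"dy":0,"dz":0,"yaw":0},{"dx":0,"dy":0,"dz":0,"yaw":0}]'
python3 -m crank '[{"dx":0,"dy":0,"dz":0,"yaw":0},{"dx":0,"dy":0,"dz":0,"yaw":0},{"dx":0,"dy":0,"dz":0,"yaw":0},{"dx":0,"dy":0,"dz":0,"yaw":0}]' 0 20
```

```text
time_s: 22.5
ee_pos: [470.8, -209.1, 120.9]
ee_rot: [-180.0, 0.0, -6.6]
force: [-0.8, -0.0, 0.4]
gripper_width: 41.0
gripper_force: 0.0
time_s: 23.0
ee_pos: [470.8, -211.1, 121.3]
ee_rot: [179.8, -0.0, -6.5]
force: [-0.3, -6.5, -1.3]
gripper_width: 22.0
gripper_force: 20.0
```

```bash
python3 -m crank '[{"dx":0.0041,"dy":-0.003,"dz":0.008,"yaw":0},{"dx":0.0041,"dy":-0.0005,"dz":0.008,"yaw":0},{"dx":0.005,"dy":-0.0006,"dz":0.0074,"yaw":0},{"dx":0.005,"dy":-0.0006,"dz":0.0074,"yaw":0},{"dx":0.0058,"dy":-0.0007,"dz":0.0068,"yaw":0},{"dx":0.0058,"dy":-0.0007,"dz":0.0068,"yaw":0},{"dx":0.0066,"dy":-0.0008,"dz":0.0061,"yaw":0},{"dx":0.0066,"dy":-0.0008,"dz":0.0061,"yaw":0},{"dx":0.0071,"dy":-0.0008,"dz":0.0053,"yaw":0},{"dx":0.0071,"dy":-0.0008,"dz":0.0053,"yaw":0}]'
```

```text
time_s: 24.25
ee_pos: [516.9, -216.3, 175.3]
ee_rot: [-180.0, 0.0, -6.6]
force: [-3.2, 0.7, -3.8]
gripper_width: 22.0
gripper_force: 20.0
```

```bash
python3 -m crank '[{"dx":0.0078,"dy":-0.0009,"dz":0.0044,"yaw":0},{"dx":0.0078,"dy":-0.0009,"dz":0.0044,"yaw":0},{"dx":0.0082,"dy":-0.0009,"dz":0.0035,"yaw":0},{"dx":0.0082,"dy":-0.0009,"dz":0.0035,"yaw":0},{"dx":0.0086,"dy":-0.001,"dz":0.0026,"yaw":0},{"dx":0.0086,"dy":-0.001,"dz":0.0026,"yaw":0},{"dx":0.0088,"dy":-0.001,"dz":0.0016,"yaw":0},{"dx":0.0088,"dy":-0.001,"dz":0.0016,"yaw":0},{"dx":0.0089,"dy":-0.001,"dz":0.0005,"yaw":0},{"dx":0.0089,"dy":-0.001,"dz":0.0005,"yaw":0}]'
python3 -m crank '[{"dx":0,"dy":0,"dz":0,"yaw":0},{"dx":0,"dy":0,"dz":0,"yaw":0},{"dx":0,"dy":0,"dz":0,"yaw":0},{"dx":0,"dy":0,"dz":0,"yaw":0}]'
python3 - <<'E'
from h import *
a,c=grab('scene','s5.png');b,d=grab('side','d5.png')
u,v=map(int,proj(c,(605,-50,120)));u2,v2=map(int,proj(d,(600,-150,130)))
o=np.hstack([cv2.resize(x,(400,480),interpolation=2) for x in(a[v-70:v+62,u-50:u+60],b[v2-90:v2+54,u2-60:u2+60])])
cv2.imwrite('pics/s5c.png',o[:,:,::-1])
for P in[(598,-105.5,151),(610,3,151)]: balls(c,a,[P],9,151)
E
```

```text
time_s: 25.5
ee_pos: [585.8, -224.1, 196.1]
ee_rot: [-180.0, -0.2, -6.6]
force: [-2.7, 3.7, 3.1]
gripper_width: 21.7
gripper_force: 20.0
time_s: 26.0
ee_pos: [586.1, -224.1, 196.1]
ee_rot: [-180.0, -0.3, -6.6]
force: [1.2, 5.3, 3.6]
gripper_width: 21.7
gripper_force: 20.0
pred (234, 158) blob [228.4 150.9] [9, 6, 41] [ 600.2 -129.6  151. ]
pred (234, 158) blob [234.7 158.1] [6, 6, 25] [ 597.9 -104.4  151. ]
pred (254, 196) blob [254.4 197. ] [6, 6, 28] [610.2   5.4 151. ]
```

View pics/s5c.png

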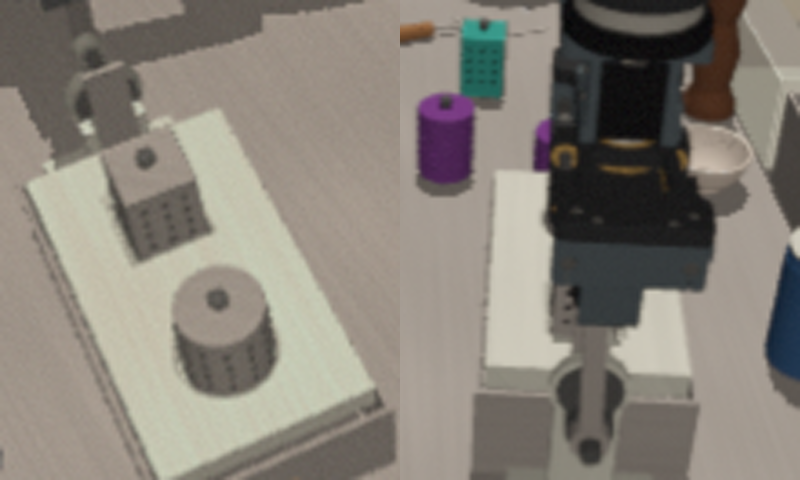

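The lever stands straight up in the side view. The rack shows above the rim, and both balls match their expected positions with a 21 mm lift. The grip is steady at 20 N, so I'm handing in.

```bash
python3 -m crank '[{"dx":0,"dy":0,"dz":0,"yaw":0},{"dx":0,"dy":0,"dz":0,"yaw":0}]'; python3 -c "
from workcell import ticket;print(ticket.job_done())"
```

```text
time_s: 26.35
ee_pos: [586.1, -224.1, 196.1]
ee_rot: [-180.0, -0.3, -6.6]
force: [0.4, 4.7, 3.5]
gripper_width: 22.0
gripper_force: 20.0
the job is handed in; nothing more can be done
None
```

I handed the job in at 26.4 s, with both infusers seated in their matching pockets, the rack up about 21 mm, and the gripper still holding the lever straight up at 20 N; the hand-in call returned no verdict.

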